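Unlock the dust filter ring with the pin spanner

ROBOT

A 6-joint arm with a two-finger parallel gripper is mounted at the origin on the work surface. World frame = base frame: x ahead of the robot, y to its left, z up, the work surface at z = 0. Lengths are in m, angles in rad, forces in N, time in s.
With the tool pointing down it reaches from about 0.25 to 0.775 m from the base axis. Payload 8.9 kg.
Tool frame: the origin (TCP) lies at the very end of the fingers, on their centre line; the grasp point (between the pads) lies 19 mm behind it; x points along the fingers, z is the direction in which the jaws open and shut, and the axes are right-handed (so a half turn about x gives the same grasp; the last joint's range is limited). The gripper opens to 85 mm and grips with 20 to 120 N. Pads are 22 mm wide; open, the fingers measure 114 mm over their backs; the gripper's body (76 mm by 85 mm) begins 54 mm behind the grasp point. The pads swing forward as they close: fully open they stand 13 mm farther back than shut.
Start: joints at [-1.243, 0.291, -0.153, 1.127, 0, 1.431], TCP at [0.236, -0.469, 0.231] pointing down, gripper open.
Joint ranges: [-2.52, 2.52], [-0.91, 1.74], [-1.3, 1.37], [-1.96, 2.02], [-1.52, 1.47], [-3.14, 3.14]. Speed limits (rad/s): [2.22, 2.22, 2.79, 3.14, 3.14, 3.14].

INTERFACE

Orientations are given as a unit quaternion [w, x, y, z].
In Python, from cell import * gives the robot as it stands.
- The arm moves only by the tool arm_command, never from a script. Its argument "rows" is a list of rows, each a list of 3 entries, a list of its own where there are three numbers: the turn, a rotation vector about the tool's x, y, z in degrees, then the shift along the tool's x, y, z in mm, then the finger opening in mm, from 0 to 85.4. A call has 1 to 20 rows; each row shifts and turns the pose as measured when the row begins, along the tool's axes as they then stand; what a row does not reach is not made up. A row lasts 1/8 s, in which the tool goes at most 62.5 mm and 10.7 degrees, less where a joint would pass 70% of its speed; a pose out of reach is approached as far as the arm can. A call is refused whole if a number of a shift passes 62.5 or a number of a turn 10.7, either way. A call with a gripper value outside its range is refused whole. The fingers move at their own pace and stop on an object; "force" is the grip in N (left out, the last holds). Time passes only in rows, so rows that do not move let the fingers close. It gives the time, the measured TCP pose, the force and the opening at its end, in the units of the state.
- sense(): the state, without advancing time (a new reading comes with each control period).
- snapshot(name): name is "side" or "top"; returns a dict with "img" (480x640x3 uint8, red, green, blue), "fx", "fy", "cx", "cy" (pixels), "position" and "attitude" of the camera in the world. Camera axes: x right, y up, looking along -z (the intrinsics and any distortion apply to the point x, -y, -z); pixel columns grow to the right and rows downward; lengths in m; the calibration is good to about 2 mm. A picture is of the moment at which its call begins. There is no depth.
- sign_off(): hands the job in, once; it reports no verdict.
Trained networks look in the newest picture that a camera, given by its name, has taken for a name from the list of things; names that differ only in an ending like _2 or _b are one class to them, and where a whole thing is asked for, a point or a joint stands for the part that bears it (a point fixed in the world has none). Each returns a list of dicts, best first, with "score" (0 to 1); they miss things now and then, are a little off and sometimes report something else, mostly with a low value. They report only what shows in the picture. A call takes as long as a camera call. They do not tell look-alikes from the thing itself.
- find_in(camera, target): "bbox" ([centre column, centre row, width, height] in pixels, round what is visible of it).
The state is a dict: "time": time; "qpos": joint angles; "joint_vel": joint speeds; "joint_efforts": joint torques, N m; "tool_pos": TCP position; "ee_rot": TCP orientation; "ft_force": force on the tool from outside, world axes, zero at the start; "moment": the same for the moment, N m; "opening": finger opening in m.
Only numpy, scipy, OpenCV 4.12 (cv2) and the standard library are available. Lean on these libraries where they do the work, as an engineer would, in place of code of your own. Each camera call takes 0.05 s, during which the arm holds its last target. There are 200 camera calls.

TASK

Open up the workshop's dust filter: pick up the pin spanner whose prongs fit the lock ring on the grey canister (the wider of the two), set both prongs right down into the ring's two holes, and only then turn the ring with it anticlockwise, seen from above, until the ring's tab meets the stop. Leave the spanner standing in the holes, fully down, and let go of it. Leave the narrower spanner where it is.

Things in the scene. Friction and masses are not known exactly. Their poses are not given: they have to be found in the camera images.
- wide_spanner: The wider pin spanner, prongs down astride a fixed wood block. Steel plate 112 x 26 x 6 mm; two domed prongs 12 mm thick, 20 mm long, 88 mm apart; upright black grip on top, 56 long, 20 thick, 50 high, to pinch across the 20. Origin: centre of the plate's underside (grip 6 to 56 mm above). x through both prongs, along the grip; y across it; z up; half-turn symmetric. 0.2-0.35 kg.
- narrow_spanner: The narrower pin spanner, prongs down astride a fixed wood block. Steel plate 80 x 26 x 6 mm; two domed prongs 12 mm thick, 20 mm long, 56 mm apart; upright black grip on top, 56 long, 20 thick, 50 high, to pinch across the 20. Origin: centre of the plate's underside (grip 6 to 56 mm above). x through both prongs, along the grip; y across it; z up; half-turn symmetric. Does not fit.
- ring_top (a point): Centre of the lock ring's flat top, 128 mm up, turning with it. Aluminium disc 148 mm wide, 24 thick, on a fixed grey canister 196 mm wide. Two round holes 25 mm wide, 24 deep, at 44 mm each way along x; z up. Rim tab towards +y, between two steel stop lugs on the canister. Spanner home: plate on this face, origins meet. 6 mm play round each prong: the ring may follow only after up to 0.3 rad of turn.
- lock_ring (a joint): Angle of the lock ring (rad): 0 locked, grows anticlockwise seen from above, hard stop (fully unlocked) at 1.0. Starts between 0 and 0.25. Stays where it is left; turning it takes about 0.25 N m.
Mind the look-alikes: they are no part of the job. What is shaped like the wide_spanner but pink or purple is not meant.

How it is judged:
By the outcome, as a careful person would: the job done as asked, in the order asked, and still so for the second after the job is handed in, with the robot touching nothing.
It also fails if it takes over 42 s, if anything falls off the work surface, if the arm or the gripper's body presses on something with over 40 N, if the wrist force passes 120 N, or if a joint passes its speed limit or range.

## Working session

There is one attempt and no reset: what is moved stays moved. The work goes in short steps, Python scripts to look and compute and a tool call to move; the robot and the scene stay as the last step left them, time stands still between calls to the robot, and variables do not carry over. Pictures are saved under pics/ and viewed, and the job is handed in when it is done.

Besides the shell and the picture viewer there is one more tool, called after ">>>" in YAML: its name, and indented under it one key for each argument. arm_command: Moves the arm, as the interface text tells. Its arguments: {"type":"object","properties":{"rows":{"type":"array","items":{"type":"array"}},"force":{"type":"number"}},"required":["rows"]}

```bash
ls; mkdir -p pics; cat > h.py <<'E'
from cell import *
import numpy as np, cv2
from scipy.spatial.transform import Rotation as R
def rot(q): return R.from_quat([q[1],q[2],q[3],q[0]]).as_matrix()
def ray(s,u,v):
    d=rot(s["attitude"])@np.array([(u-s["cx"])/s["fx"],-(v-s["cy"])/s["fy"],-1.]); return np.array(s["position"]),d
def at(s,u,v,z):
    p,d=ray(s,u,v); return p+d*(z-p[2])/d[2]
def proj(s,P):
    c=rot(s["attitude"]).T@(np.array(P)-s["position"]); return np.array([s["cx"]+s["fx"]*c[0]/-c[2], s["cy"]-s["fy"]*c[1]/-c[2]])
def save(n,img): cv2.imwrite("pics/"+n,cv2.cvtColor(np.ascontiguousarray(img),cv2.COLOR_RGB2BGR))
E
python3 - <<'E'
from h import *
for c in("top","side"):
    s=snapshot(c); save(c+"1.png",s["img"]); print({k:v for k,v in s.items() if k!="img"})
    for t in("wide_spanner","narrow_spanner","ring_top","lock_ring"):
        print(c,t,[(np.round(d["bbox"]),round(d["score"],2)) for d in find_in(c,t)])
print(sense())
E
```

```text
pics
{'fx': 435.45980736721674, 'fy': 435.45980736721674, 'cx': 322.6295792641652, 'cy': 248.68603710584287, 'position': array([ 0.3864441 , -0.08017877,  1.03548699]), 'attitude': array([-0.70457163, -0.03052998,  0.03555451,  0.70808376])}
top wide_spanner [(array([348., 303.,  44.,  37.]), 0.76), (array([458., 251.,  48.,  24.]), 0.7), (array([416., 330.,  32.,  52.]), 0.63), (array([396., 267.,  19.,  46.]), 0.56), (array([196., 256.,  71.,  71.]), 0.24)]
top narrow_spanner [(array([312., 195.,  23.,  34.]), 0.63)]
top ring_top [(array([195., 254.,  73.,  72.]), 0.7)]
top lock_ring [(array([197., 252.,  76.,  76.]), 0.61)]
{'fx': 615.7325277991545, 'fy': 615.7325277991545, 'cx': 308.8447104224834, 'cy': 231.09651942205355, 'position': array([0.21136709, 0.8008376 , 0.70670293]), 'attitude': array([-0.12829064, -0.06952382,  0.47230251,  0.86927457])}
side wide_spanner [(array([350., 186.,  33.,  42.]), 0.94), (array([416., 220.,  34.,  30.]), 0.94), (array([381., 259.,  50.,  44.]), 0.94), (array([353., 216.,  54.,  31.]), 0.68)]
side narrow_spanner [(array([241., 252.,  45.,  40.]), 0.61)]
side ring_top []
side lock_ring [(array([262., 330., 106.,  82.]), 0.95)]
{'time': 0.5, 'qpos': array([-1.24330388e+00,  2.90754894e-01, -1.53470036e-01,  1.12664704e+00,
       -2.36535532e-05,  1.43151624e+00]), 'joint_vel': array([ 0.0002018 ,  0.00010881,  0.00056866, -0.00177942, -0.00018492,
        0.00036858]), 'joint_efforts': array([-8.03827352e-04, -5.36655629e+01,  3.31441069e+01,  3.04476518e-03,
       -2.27404894e-04,  3.29315348e-06]), 'tool_pos': array([ 0.23625235, -0.46881513,  0.23125039]), 'ee_rot': array([ 0.60205513,  0.37081836,  0.602107  , -0.37079715]), 'ft_force': array([-0.448659  , -0.04832866,  0.82895365]), 'moment': array([ 0.00388699, -0.02729242, -0.02566422]), 'opening': 0.08538743851188854}
```

View pics/top1.png

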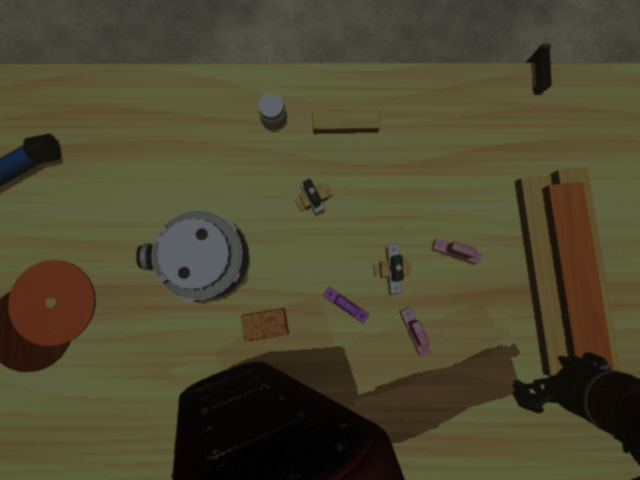

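View pics/side1.png

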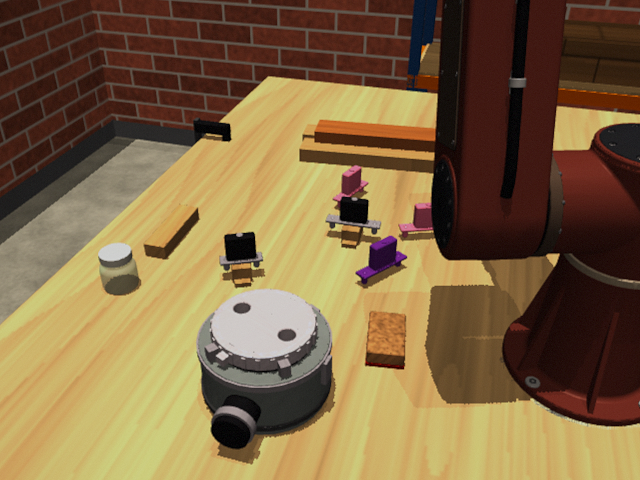

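```bash
python3 - <<'E'
import cv2
a=cv2.imread("pics/top1.png");b=cv2.imread("pics/side1.png")
cv2.imwrite("pics/ctop.png",cv2.resize(a[160:370,290:500],(600,600),interpolation=cv2.INTER_CUBIC))
cv2.imwrite("pics/cring.png",cv2.resize(a[195:315,135:255],(600,600),interpolation=cv2.INTER_CUBIC))
cv2.imwrite("pics/cside.png",cv2.resize(b[150:300,210:450],(800,500),interpolation=cv2.INTER_CUBIC))
E
```

```text
(no output)
```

View pics/ctop.png

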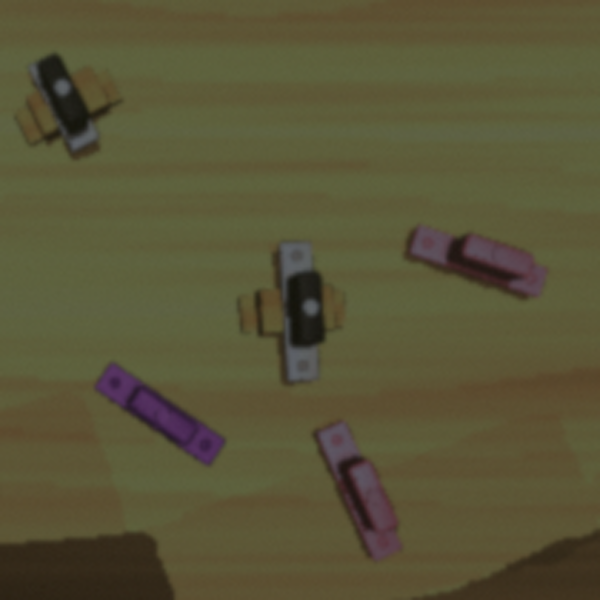

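View pics/cring.png

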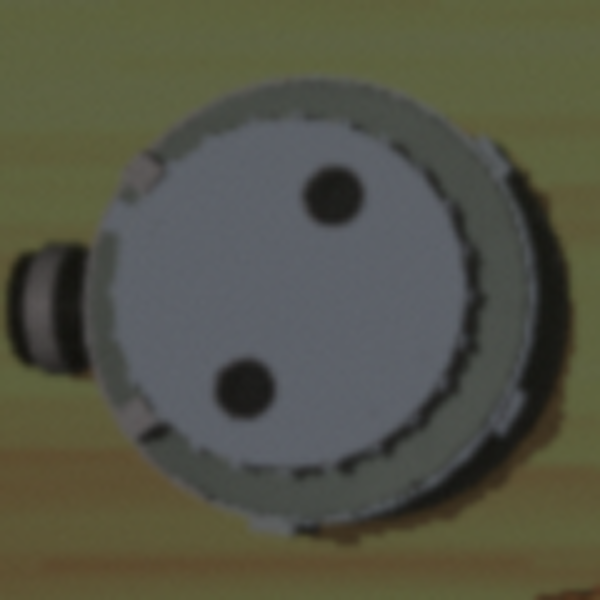

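View pics/cside.png

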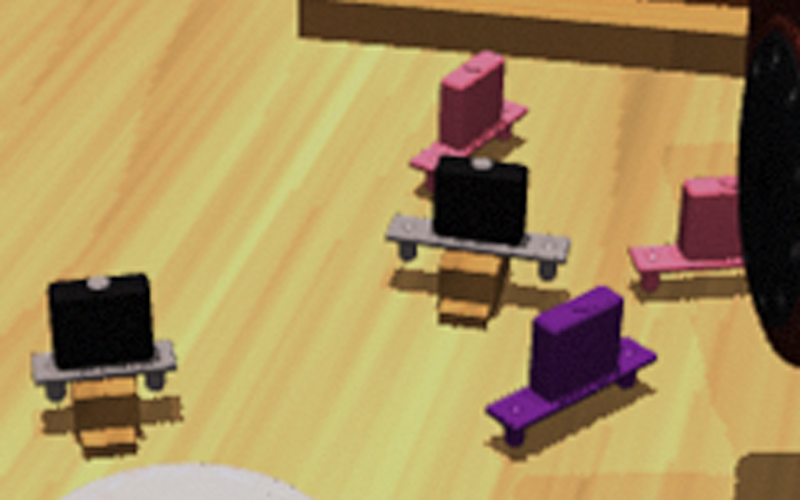

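The wide candidates in the top picture are steel with black grip (396,267), purple (346,304), pink (458,251) and pink (416,330). The steel narrow one is at (312,196). The one meant is the steel one at (396,267): it isn't pink or purple, and the crop shows it longer than the narrow one and standing on a wood block. The ring holes are at (202,234) and (184,273).

```bash
cat >> h.py <<'E'
def tri(s1,a,s2,b):
    p1,d1=ray(s1,*a);p2,d2=ray(s2,*b)
    t=np.linalg.lstsq(np.c_[d1,-d2],p2-p1,rcond=None)[0]; q1,q2=p1+d1*t[0],p2+d2*t[1]
    return (q1+q2)/2,np.linalg.norm(q1-q2)
E
python3 - <<'E'
from h import *
t=snapshot("top");s=snapshot("side")
print(tri(t,(398.9,267.5),s,(354.9,198.6)))
A=tri(t,(393.6,249.6),s,(331.5,218.1));B=tri(t,(396.1,288.1),s,(375.3,222.9));print(A,B)
for z in(.04,.045,.05):
  a,b=at(t,393.6,249.6,z),at(t,396.1,288.1,z);print((a+b)/2,np.linalg.norm(a-b),np.arctan2(*(a-b)[1::-1]))
print("narrow",at(t,312,196,.06))
h1,h2=at(t,201.6,234,.128),at(t,184,272.6,.128);print(h1,h2,(h1+h2)/2,np.linalg.norm(h1-h2),np.arctan2(*(h1-h2)[1::-1]))
for z,n in((.1,'purple'),):
  print(at(t,346,304,.05),at(t,458,251,.05),at(t,416,330,.05))
st=sense();print(rot(st["ee_rot"]))
E
```

```text
(array([ 0.43285149, -0.25314153,  0.08852656]), np.float64(0.0008975097051861624))
(array([ 0.47832532, -0.25119206,  0.03535753]), np.float64(0.002044951041268568)) (array([ 0.38841986, -0.25494844,  0.03783829]), np.float64(0.0006944210976284772))
[ 0.43282879 -0.25255644  0.04      ] 0.08823166801812893 0.04417042873311943
[ 0.43259581 -0.25169064  0.045     ] 0.08778850969996414 0.044170428733119965
[ 0.43236284 -0.25082485  0.05      ] 0.08734535138179947 0.044170428733118855
narrow [ 0.59841607 -0.06381068  0.06      ]
[0.50361262 0.16663099 0.128     ] [0.422951   0.20146694 0.128     ] [0.46328181 0.18404896 0.128     ] 0.08786262352581933 -0.4076815610889099
[ 0.35374609 -0.13929074  0.05      ] [ 0.47210758 -0.39562515  0.05      ] [ 0.29514896 -0.29535889  0.05      ]
[[-1.18046797e-05  8.93020927e-01  4.50015138e-01]
 [-1.45686057e-05  4.50015138e-01 -8.93020927e-01]
 [-1.00000000e+00 -1.70979191e-05  7.69778522e-06]]
```

>>> arm_command:
  rows:
    - [[-10.4,0,0],[0,0,0],50]
    - [[-10.4,0,0],[0,0,0],50]
    - [[-10.4,0,0],[0,0,0],50]
    - [[-10.4,0,0],[0,0,0],50]
    - [[-10.4,0,0],[0,0,0],50]
    - [[-10.4,0,0],[0,0,0],50]
    - [[-10.4,0,0],[0,0,0],50]
    - [[-10.4,0,0],[0,0,0],50]
    - [[-10.4,0,0],[0,0,0],50]
    - [[-10.4,0,0],[0,0,0],50]
    - [[-10.4,0,0],[0,0,0],50]
    - [[-10.4,0,0],[0,0,0],50]
    - [[-10.4,0,0],[0,0,0],50]
    - [[-10.4,0,0],[0,0,0],50]
    - [[-10.4,0,0],[0,0,0],50]
  force: 60

```text
time: 2.48
tool_pos: [0.2363, -0.4689, 0.2316]
ee_rot: [-0.465, 0.533, -0.465, -0.532]
ft_force: [0.3, 0.2, -0.2]
opening: 0.0497
```

```bash
cat >> h.py <<'E'
def go(P,ang):
    """tool-frame shift (mm) to reach P and turn about tool x (deg), with z axis to world angle ang"""
    st=sense();M=rot(st["ee_rot"]);a=np.arctan2(M[1,2],M[0,2])
    da=np.degrees((ang-a+np.pi)%(2*np.pi)-np.pi)
    print("t",round(st["time"],2),"pos",np.round(st["tool_pos"],4),"ang",round(a,3),"tilt",np.round(M[:,0],3),"q",np.round(st["qpos"],2),"F",np.round(st["ft_force"],1),"M",np.round(st["moment"],2),"op",round(st["opening"],4))
    print("shift",np.round(M.T@(np.array(P)-st["tool_pos"])*1000,1),"turn x",round(-da,1))
E
python3 -c "
from h import *
go([.433,-.253,.15],1.615)"
```

```text
t 2.48 pos [ 0.2363 -0.4689  0.2316] ang 1.706 tilt [ 0. -0. -1.] q [-1.24  0.29 -0.15  1.13  0.   -1.38] F [ 0.3  0.2 -0.2] M [ 0.04 -0.02  0.02] op 0.0497
shift [  81.5 -224.   187.4] turn x 5.2
```

>>> arm_command:
  rows:
    - [[0,0,0],[13,-37,31],50]
    - [[0,0,0],[13,-37,31],50]
    - [[0,0,0],[13,-37,31],50]
    - [[0,0,0],[13,-37,31],50]
    - [[0,0,0],[13,-37,31],50]
    - [[0,0,0],[13,-37,31],50]
    - [[5.2,0,0],[0,0,0],50]
    - [[0,0,0],[0,0,0],50]

```text
time: 3.48
tool_pos: [0.437, -0.249, 0.1513]
ee_rot: [-0.488, 0.513, -0.489, -0.51]
ft_force: [-0.6, -0.0, 0.1]
opening: 0.0502
```

```bash
python3 -c "
from h import *
go([.433,-.253,.045],1.615)
for c in ('top','side'):
  s=snapshot(c);u,v=proj(s,[.433,-.253,.08]).astype(int);save(c+'2.png',cv2.resize(s['img'][max(v-70,0):v+70,u-90:u+90],(720,560)))
"
```

```text
t 3.48 pos [ 0.437  -0.249   0.1513] ang 1.617 tilt [ 0.002 -0.004 -1.   ] q [-0.66  0.31 -0.35  0.91 -0.   -0.71] F [-0.6 -0.   0.1] M [-0.07 -0.01  0.03] op 0.0502
shift [106.3   4.4  -3.3] turn x 0.1
```

View pics/side2.png

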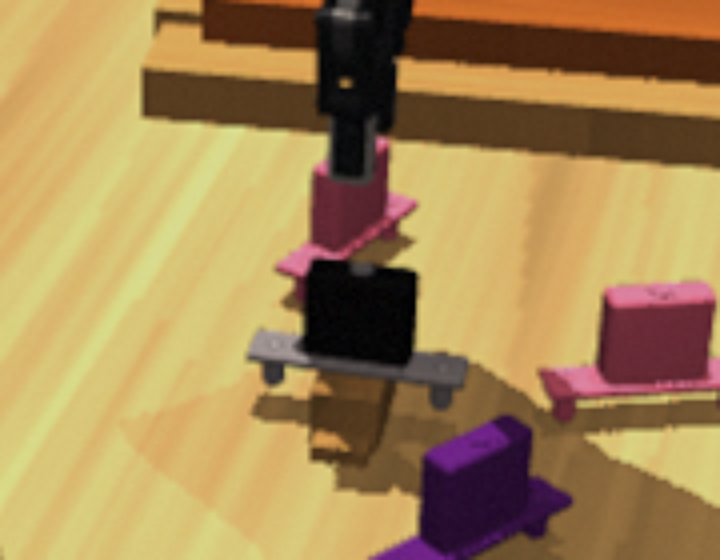

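View pics/top2.png

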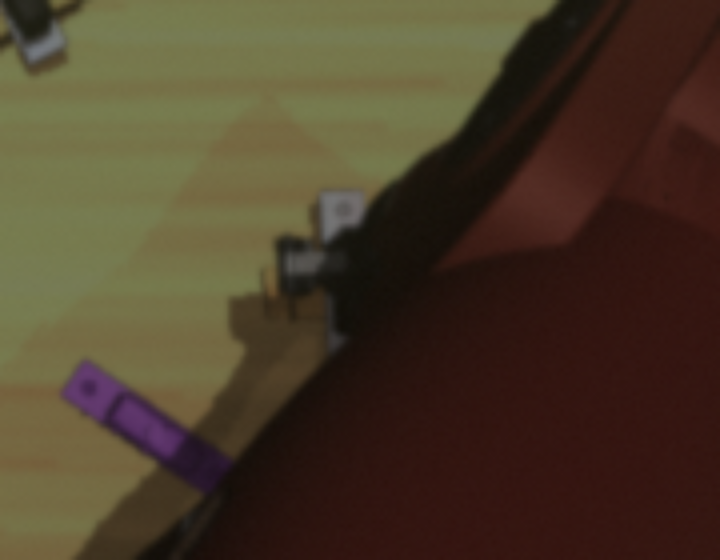

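The gripper stands over the steel spanner (side crop 360,310), square to the grip. Next I descend and close.

>>> arm_command:
  rows:
    - [[0,0,0],[20,4.4,-3.3],50]
    - [[0,0,0],[28,0,0],50]
    - [[0,0,0],[28,0,0],50]
    - [[0,0,0],[20,0,0],50]
    - [[0,0,0],[8,0,0],50]
    - [[0,0,0],[0,0,0],50]

```text
time: 4.32
tool_pos: [0.432, -0.2586, 0.0468]
ee_rot: [-0.487, 0.515, -0.488, -0.509]
ft_force: [-0.1, 0.4, -0.9]
opening: 0.0501
```

```bash
python3 -c "
from h import *
go([.433,-.253,.045],1.615)"
```

```text
t 4.33 pos [ 0.432  -0.2586  0.0468] ang 1.619 tilt [ 0.006 -0.007 -1.   ] q [-0.68  0.43 -0.49  0.64 -0.   -0.73] F [-0.1  0.4 -0.9] M [-0.05 -0.01  0.01] op 0.0501
shift [ 1.7 -1.3  5.6] turn x 0.2
```

>>> arm_command:
  rows:
    - [[0,-0.4,0.3],[2,-1,5.6],50]
    - [[0,0,0],[0,0,0],50]
    - [[0,0,0],[0,0,0],10]
    - [[0,0,0],[0,0,0],10]
    - [[0,0,0],[0,0,0],10]
    - [[0,0,0],[0,0,0],10]
    - [[0,0,0],[0,0,0],10]
  force: 60

```text
time: 5.2
tool_pos: [0.4339, -0.2533, 0.0467]
ee_rot: [-0.488, 0.513, -0.488, -0.511]
ft_force: [-0.1, -0.8, -1.0]
opening: 0.0198
```

```bash
python3 -c "
from h import *
go([.433,-.253,.22],1.615)"
```

```text
t 5.2 pos [ 0.4339 -0.2533  0.0467] ang 1.619 tilt [ 0.002 -0.002 -1.   ] q [-0.67  0.43 -0.49  0.65  0.   -0.72] F [-0.1 -0.8 -1. ] M [0.1  0.03 0.02] op 0.0198
shift [-1.733e+02  4.000e-01  1.000e-01] turn x 0.3
```

>>> arm_command:
  rows:
    - [[0,0,0],[-10,0,0],10]
    - [[0,0,0],[-30,0,0],10]
    - [[0,0,0],[-40,0,0],10]
    - [[0,0,0],[-40,0,0],10]
    - [[0,0,0],[-40,0,0],10]
    - [[0,0,0],[0,0,0],10]

```text
time: 5.95
tool_pos: [0.4324, -0.2527, 0.2137]
ee_rot: [-0.488, 0.513, -0.488, -0.511]
ft_force: [0.5, 0.2, -2.5]
opening: 0.0197
```

```bash
python3 -c "
from h import *
go([.4633,.184,.21],1.163)
s=snapshot('side');save('side3.png',s['img'])"
```

```text
t 5.95 pos [ 0.4324 -0.2527  0.2137] ang 1.619 tilt [ 0.001 -0.001 -1.   ] q [-0.67  0.25 -0.25  1.06 -0.   -0.72] F [ 0.5  0.2 -2.5] M [-0.03 -0.    0.01] op 0.0197
shift [  3.1 -51.9 434.7] turn x 26.1
```

View pics/side3.png

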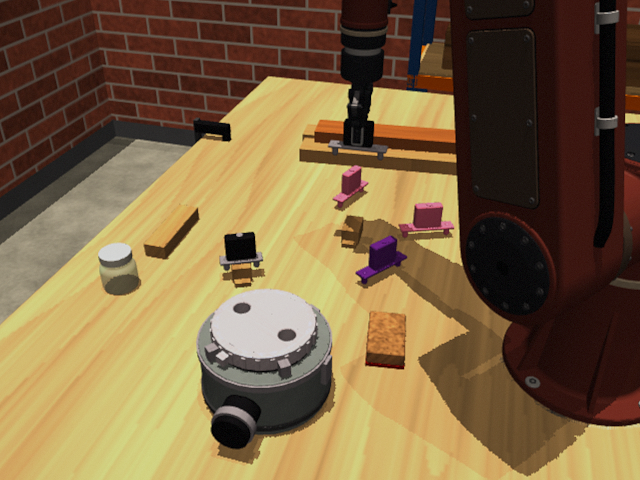

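The spanner is in the grip (358,148) and its block is empty (350,232). Next I carry it to the ring.

>>> arm_command:
  rows:
    - [[0,0,0],[0,-3,25],10]
    - [[0,0,0],[0,-6,45],10]
    - [[0,0,0],[0,-6,45],10]
    - [[0,0,0],[0,-6,45],10]
    - [[0,0,0],[0,-6,45],10]
    - [[0,0,0],[0,-6,45],10]
    - [[0,0,0],[0,-6,45],10]
    - [[0,0,0],[0,-6,45],10]
    - [[0,0,0],[0,-6,45],10]
    - [[0,0,0],[0,-6,40],10]
    - [[8.7,0,0],[0,0,0],10]
    - [[8.7,0,0],[0,0,0],10]
    - [[8,0,0],[0,0,0],10]
    - [[0,0,0],[0,0,0],10]

```text
time: 7.75
tool_pos: [0.4562, 0.1894, 0.1931]
ee_rot: [0.581, -0.382, 0.6, 0.395]
ft_force: [-0.8, 0.3, -2.4]
opening: 0.0193
```

```bash
python3 -c "
from h import *
go([.4633,.184,.18],1.163)
s=snapshot('side');save('side4.png',cv2.resize(s['img'][150:400,150:400],(600,600)));save('side4f.png',s['img'])
s=snapshot('top');save('top4.png',cv2.resize(s['img'][195:315,135:255],(600,600)))
"
```

```text
t 7.75 pos [0.4562 0.1894 0.1931] ang 1.163 tilt [-0.032  0.001 -0.999] q [ 0.24  0.28 -0.27  1.05  0.01  0.65] F [-0.8  0.3 -2.4] M [-0.03 -0.03  0.03] op 0.0193
shift [12.9 -9.  -2. ] turn x -0.0
```

View pics/side4.png

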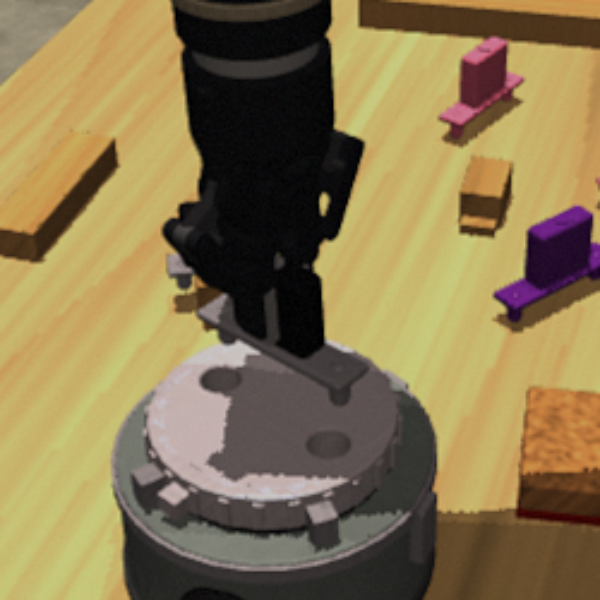

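View pics/top4.png

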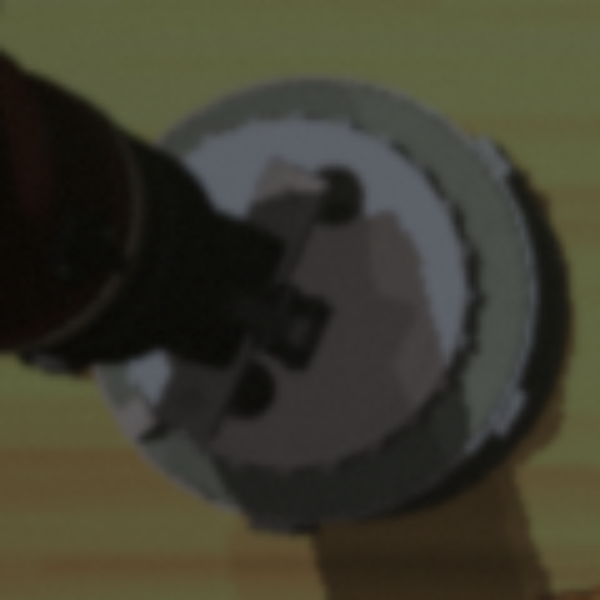

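```bash
cat >> h.py <<'E'
    print("turn y,z",np.round(np.degrees((M.T@np.cross(M[:,0],[0,0,-1]))[1:]),2))
E
python3 -c "
from h import *
go([.4633,.184,.19],1.163)"
```

```text
t 7.85 pos [0.4564 0.1894 0.1935] ang 1.165 tilt [-0.032  0.001 -0.999] q [ 0.24  0.28 -0.27  1.05  0.01  0.65] F [ 0.1 -0.4 -3.8] M [ 0.01 -0.03  0.04] op 0.0191
shift [ 3.2 -8.6 -2.2] turn x 0.1
turn y,z [-0.68 -1.7 ]
```

>>> arm_command:
  rows:
    - [[0,-0.7,-1.7],[0,0,0],10]
    - [[0,0,0],[0,-9,-2],10]
    - [[0,0,0],[0,0,0],10]

```text
time: 8.22
tool_pos: [0.4642, 0.1832, 0.1927]
ee_rot: [0.589, -0.391, 0.59, 0.391]
ft_force: [0.4, 1.3, -2.8]
opening: 0.0195
```

```bash
python3 -c "
from h import *
go([.4633,.184,.18],1.163)
s=snapshot('side');save('side5.png',cv2.resize(s['img'][220:400,180:360],(720,720))[:600])
s=snapshot('top');save('top5.png',cv2.resize(s['img'][195:315,135:255],(600,600)))
"
```

```text
t 8.22 pos [0.4642 0.1832 0.1927] ang 1.171 tilt [-0.001 -0.    -1.   ] q [ 0.23  0.27 -0.29  1.01  0.    0.63] F [ 0.4  1.3 -2.8] M [-0.01  0.06 -0.01] op 0.0195
shift [12.7  1.2  0.4] turn x 0.4
turn y,z [-0.02 -0.04]
```

View pics/side5.png

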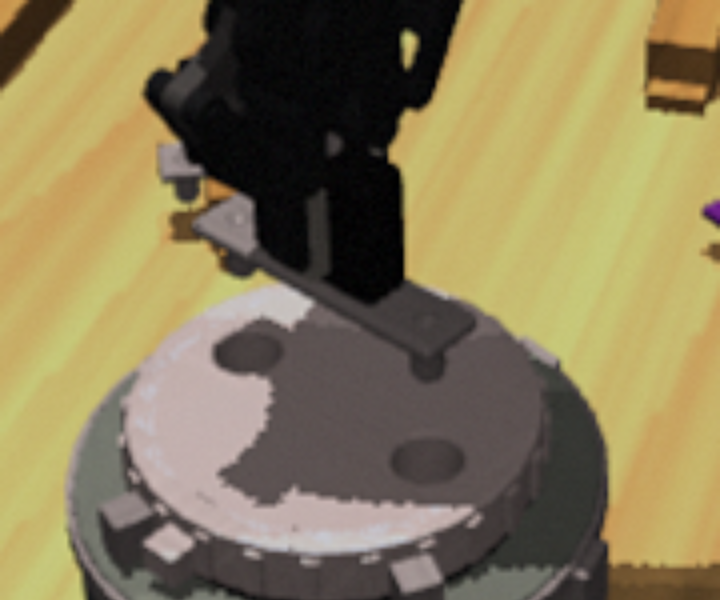

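View pics/top5.png

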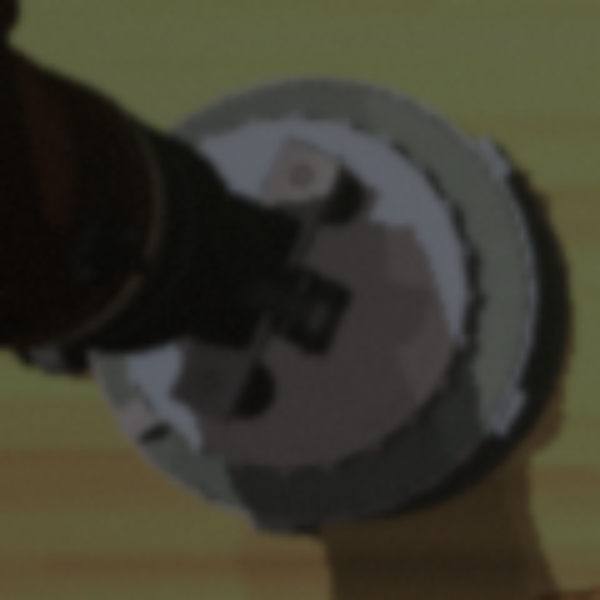

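```bash
python3 -c "
from h import *
t=snapshot('top');s=snapshot('side')
f=lambda n,a,b,c,d:(lambda A,B:print(n,A[0],B[0],'mid',(A[0]+B[0])/2,'res',A[1],B[1],'ang',np.arctan2(*(A[0]-B[0])[1::-1])))(tri(t,a,s,b),tri(t,c,s,d))
f('ring',(201.6,234),(242.5,307.5),(184,272.6),(287,335))
f('span',(195.4,230.4),(239.2,274.5),(177.4,270.6),(286.2,300.5))
for z in(.178,.182,.186):
  a,b=at(t,195.4,230.4,z),at(t,177.4,270.6,z);print(z,(a+b)/2,np.linalg.norm(a-b),np.arctan2(*(a-b)[1::-1]))
"
```

```text
ring [0.50350691 0.16707007 0.12594856] [0.42307175 0.2024703  0.1247585 ] mid [0.46328933 0.18477018 0.12535353] res 0.0007630492141890414 1.98793688124503e-05 ang -0.4145980713580511
span [0.5046087  0.16423018 0.18333928] [0.42469786 0.19772611 0.18179536] mid [0.46465328 0.18097815 0.18256732] res 0.0019450244293302043 0.0001280026966906009 ang -0.39691915621731166
0.178 [0.46466504 0.18221139 0.178     ] 0.0862558166008607 -0.39932421888483705
0.182 [0.46430016 0.18098739 0.182     ] 0.08585345100165553 -0.39932421888483705
0.186 [0.46393527 0.1797634  0.186     ] 0.08545108540245025 -0.39932421888483693
```

>>> arm_command:
  rows:
    - [[0.6,0,0],[0,2,3],10]
    - [[0,0,0],[0,0,0],10]
    - [[0,0,0],[10,0,0],10]
    - [[0,0,0],[10,0,0],10]
    - [[0,0,0],[0,0,0],10]

```text
time: 9.05
tool_pos: [0.4623, 0.1876, 0.1707]
ee_rot: [0.591, -0.387, 0.592, 0.388]
ft_force: [-1.5, -0.2, -3.1]
opening: 0.0194
```

```bash
python3 -c "
from h import *
go([.463,.1865,.1435],1.160)
s=snapshot('side');save('side6.png',cv2.resize(s['img'][220:400,180:360],(720,720))[:600])
s=snapshot('top');save('top6.png',cv2.resize(s['img'][195:315,135:255],(600,600)))
"
```

```text
t 9.05 pos [0.4623 0.1876 0.1707] ang 1.16 tilt [-0.002 -0.    -1.   ] q [ 0.24  0.29 -0.32  0.96  0.    0.65] F [-1.5 -0.2 -3.1] M [ 0.03  0.07 -0.03] op 0.0194
shift [27.2 -1.1 -0.7] turn x -0.0
turn y,z [-0.06 -0.12]
```

View pics/side6.png

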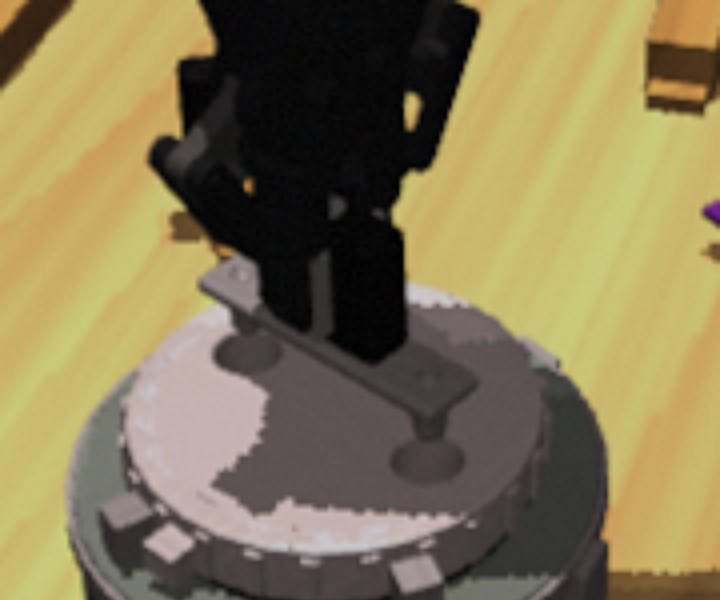

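View pics/top6.png

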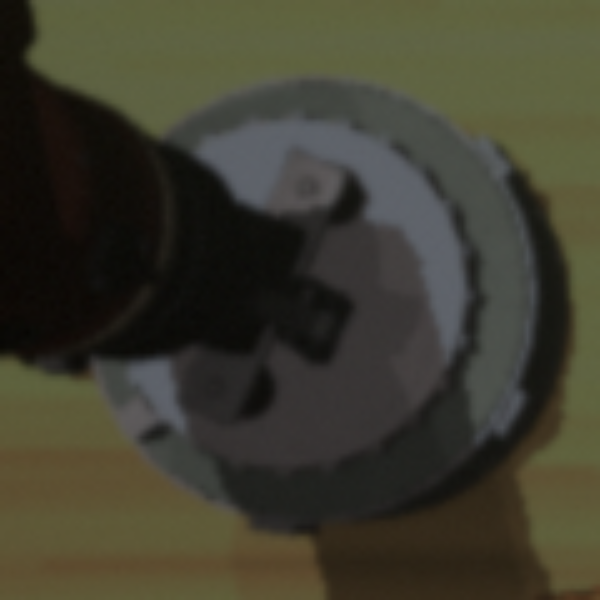

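>>> arm_command:
  rows:
    - [[0,0,0],[7,-1,-1],10]
    - [[0,0,0],[7,0,0],10]
    - [[0,0,0],[5,0,0],10]
    - [[0,0,0],[0,0,0],10]

```text
time: 9.65
tool_pos: [0.4636, 0.1863, 0.1514]
ee_rot: [0.591, -0.387, 0.592, 0.388]
ft_force: [0.6, -0.2, -2.5]
opening: 0.0194
```

```bash
python3 -c "
from h import *
go([.463,.1865,.1435],1.160)
s=snapshot('side');save('side7.png',cv2.resize(s['img'][220:400,180:360],(720,720))[:600])
"
```

```text
t 9.65 pos [0.4636 0.1863 0.1514] ang 1.16 tilt [-0.001  0.    -1.   ] q [ 0.24  0.31 -0.35  0.91  0.    0.65] F [ 0.6 -0.2 -2.5] M [ 0.06 -0.03  0.03] op 0.0194
shift [ 7.9  0.7 -0. ] turn x -0.0
turn y,z [ 0.   -0.04]
```

View pics/side7.png

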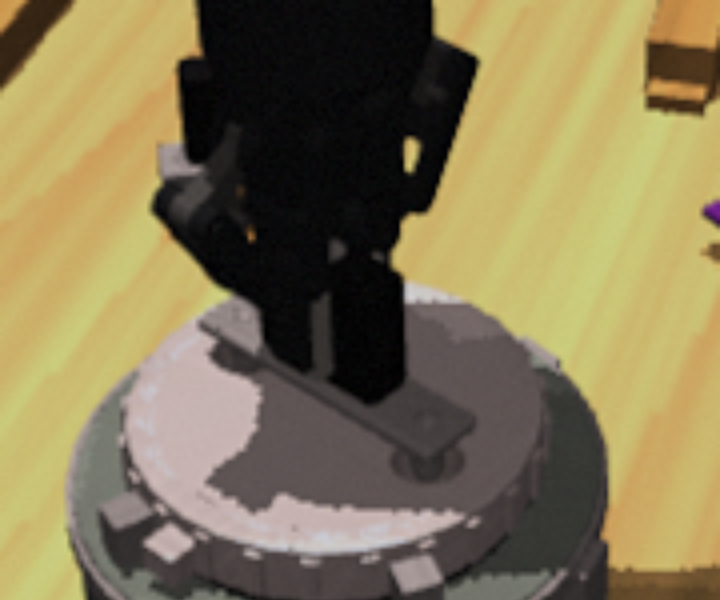

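Both prongs are in the holes with no contact force, and the plate is still about 8 mm up. I'll seat it.

>>> arm_command:
  rows:
    - [[0,0,0],[4,0,0],10]
    - [[0,0,0],[2,0,0],10]
    - [[0,0,0],[1,0,0],10]
    - [[0,0,0],[0,0,0],10]

```text
time: 10.2
tool_pos: [0.4641, 0.1864, 0.1445]
ee_rot: [0.592, -0.387, 0.591, 0.388]
ft_force: [-0.4, -0.5, -2.4]
opening: 0.0193
```

```bash
python3 -c "
from h import *
go([.463,.1865,.1435],1.160)"
```

```text
t 10.2 pos [0.4641 0.1864 0.1445] ang 1.16 tilt [ 0.     0.001 -1.   ] q [ 0.24  0.31 -0.37  0.89  0.    0.65] F [-0.4 -0.5 -2.4] M [0.1  0.05 0.01] op 0.0193
shift [ 1.   1.  -0.3] turn x -0.0
turn y,z [0.04 0.01]
```

>>> arm_command:
  rows:
    - [[0,0,0],[1,0,0],10]
    - [[0,0,0],[1,0,0],10]
    - [[0,0,0],[0,0,0],10]

```text
time: 10.58
tool_pos: [0.4642, 0.1865, 0.1426]
ee_rot: [0.592, -0.387, 0.591, 0.387]
ft_force: [0.7, 0.1, -2.0]
opening: 0.0194
```

```bash
python3 -c "
from h import *
go([.463,.1865,.1435],1.160)
s=snapshot('side');save('side8.png',cv2.resize(s['img'][220:400,180:360],(720,720))[:600])"
```

```text
t 10.57 pos [0.4642 0.1865 0.1426] ang 1.16 tilt [ 0.001  0.001 -1.   ] q [ 0.24  0.31 -0.37  0.89  0.    0.65] F [ 0.7  0.1 -2. ] M [ 0.04 -0.01 -0.02] op 0.0194
shift [-0.9  1.1 -0.4] turn x -0.0
turn y,z [0.05 0.03]
```

View pics/side8.png

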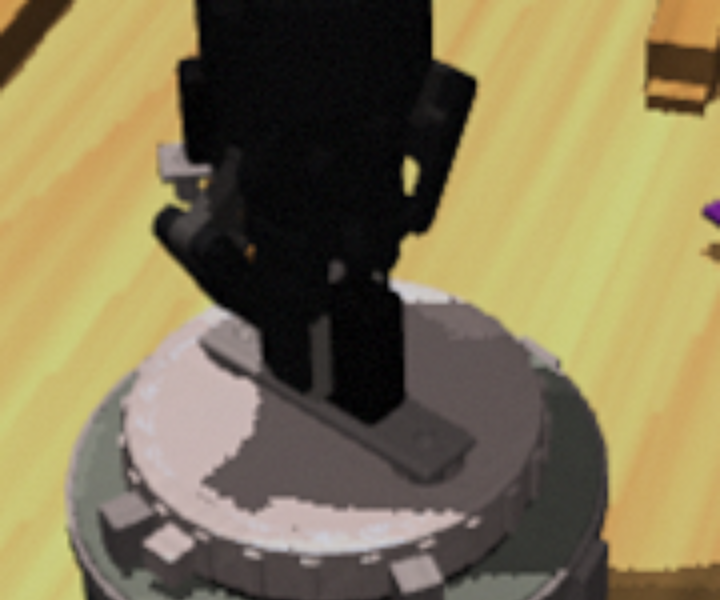

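No contact yet, so about 2 mm remain. I'll go on in 1 mm steps.

>>> arm_command:
  rows:
    - [[0,0,0],[1,0,0],10]
    - [[0,0,0],[1,0,0],10]
    - [[0,0,0],[0,0,0],10]

```text
time: 11.0
tool_pos: [0.4643, 0.1865, 0.1408]
ee_rot: [0.592, -0.387, 0.591, 0.387]
ft_force: [0.3, 0.5, -1.1]
opening: 0.0191
```

```bash
python3 -c "
from h import *
go([.463,.1865,.1435],1.160)"
```

```text
t 11.0 pos [0.4643 0.1865 0.1408] ang 1.16 tilt [ 0.001  0.001 -1.   ] q [ 0.24  0.32 -0.37  0.88  0.    0.65] F [ 0.3  0.5 -1.1] M [-0.05  0.1  -0.04] op 0.0191
shift [-2.7  1.2 -0.5] turn x -0.0
turn y,z [0.07 0.04]
```

>>> arm_command:
  rows:
    - [[0,0,0],[1,0,0],10]
    - [[0,0,0],[1,0,0],10]
    - [[0,0,0],[0,0,0],10]

```text
time: 11.38
tool_pos: [0.4644, 0.1865, 0.1409]
ee_rot: [0.592, -0.388, 0.591, 0.387]
ft_force: [1.0, 0.6, -3.5]
opening: 0.0189
```

```bash
python3 -c "
from h import *
go([.463,.1865,.1435],1.160)
s=snapshot('side');save('side9.png',cv2.resize(s['img'][280:360,210:310],(800,640))[:600])"
```

```text
t 11.38 pos [0.4644 0.1865 0.1409] ang 1.16 tilt [ 0.003  0.001 -1.   ] q [ 0.24  0.31 -0.37  0.88  0.    0.65] F [ 1.   0.6 -3.5] M [ 0.   -0.03  0.01] op 0.0189
shift [-2.6  1.2 -0.6] turn x -0.0
turn y,z [0.1  0.12]
```

View pics/side9.png

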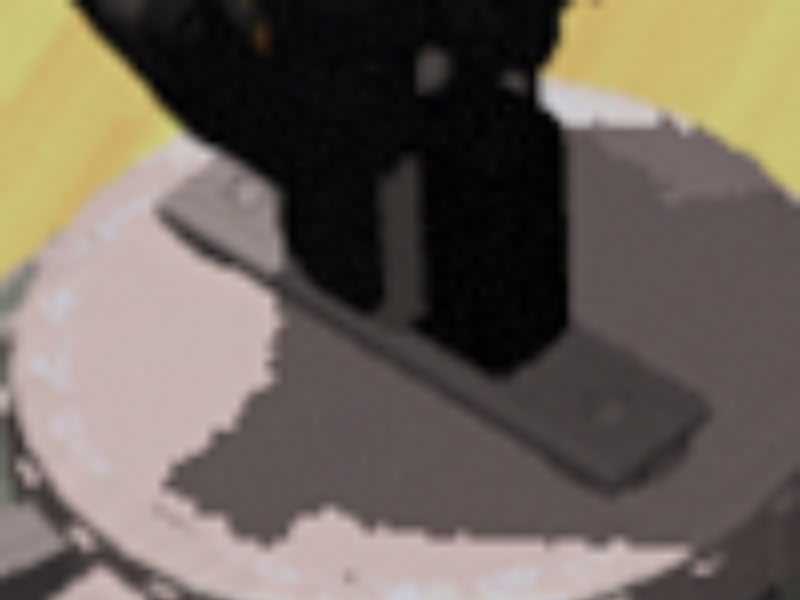

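>>> arm_command:
  rows:
    - [[0,0,0],[2,0,0],10]

```text
time: 11.55
tool_pos: [0.4646, 0.1866, 0.1406]
ee_rot: [0.593, -0.388, 0.59, 0.387]
ft_force: [-14.2, -3.7, 41.5]
opening: 0.0194
```

```bash
python3 -c "
from h import *
go([.463,.1865,.1435],1.160)"
```

```text
t 11.55 pos [0.4646 0.1866 0.1406] ang 1.16 tilt [ 0.004  0.001 -1.   ] q [ 0.24  0.31 -0.37  0.88  0.    0.65] F [-14.2  -3.7  41.5] M [-0.95  3.02 -0.06] op 0.0194
shift [-3.   1.4 -0.8] turn x 0.0
turn y,z [0.14 0.18]
```

Pushing 2 mm gives 41 N upward without the tool sinking further, so the plate is on the ring face. Now I relax and turn anticlockwise, which is a negative turn about tool x.

>>> arm_command:
  rows:
    - [[0,0,0],[0,0,0],10]
    - [[-5,0.1,0.2],[0,0,0],10]
    - [[-5,0,0],[0,0,0],10]
    - [[-5,0,0],[0,0,0],10]
    - [[-5,0,0],[0,0,0],10]
    - [[-5,0,0],[0,0,0],10]
    - [[0,0,0],[0,0,0],10]

```text
time: 12.42
tool_pos: [0.4651, 0.187, 0.1407]
ee_rot: [0.491, -0.509, 0.49, 0.509]
ft_force: [-0.9, 0.4, 1.7]
opening: 0.0193
```

```bash
python3 -c "
from h import *
go([.4640,.1855,.1408],1.160+.9)
s=snapshot('side');save('side10.png',cv2.resize(s['img'][220:400,180:360],(720,720))[:600])
s=snapshot('top');save('top10.png',cv2.resize(s['img'][195:315,135:255],(600,600)))"
```

```text
t 12.43 pos [0.4651 0.187  0.1407] ang 1.608 tilt [ 0.001  0.002 -1.   ] q [ 0.24  0.32 -0.37  0.88  0.    0.2 ] F [-0.9  0.4  1.7] M [ 0.03  0.2  -0.01] op 0.0193
shift [-0.1  1.1 -1.5] turn x -25.9
turn y,z [0.1  0.04]
```

View pics/side10.png

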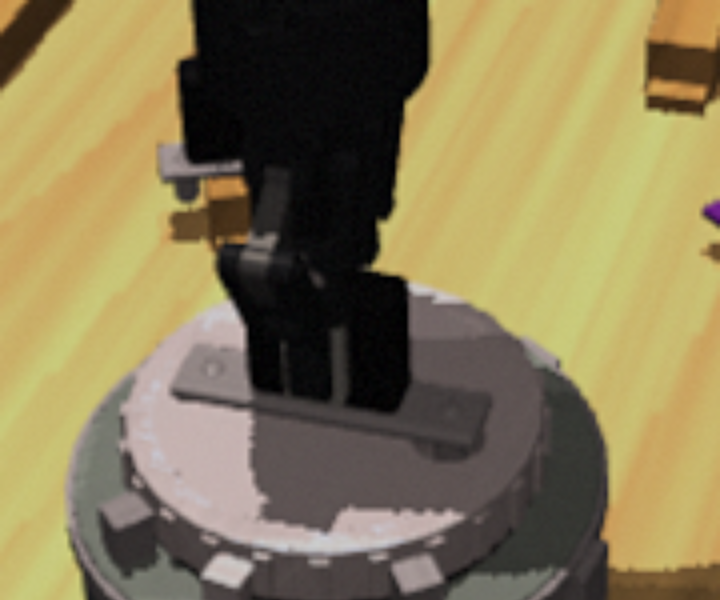

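View pics/top10.png

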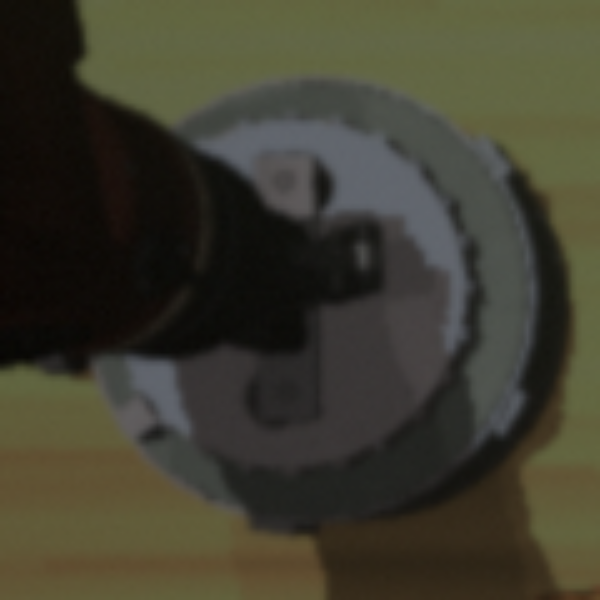

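The tab has moved from (168,545) to (227,570), and the stop lug is at (418,572). I'll carry on.

>>> arm_command:
  rows:
    - [[-5,0,0],[0,0.5,-1],10]
    - [[-5,0,0],[0,0,0],10]
    - [[-5,0,0],[0,0,0],10]
    - [[-5,0,0],[0,0,0],10]
    - [[-5,0,0],[0,0,0],10]
    - [[0,0,0],[0,0,0],10]

```text
time: 13.28
tool_pos: [0.4652, 0.1875, 0.1408]
ee_rot: [0.371, -0.603, 0.367, 0.604]
ft_force: [-1.2, -0.3, 1.5]
opening: 0.0192
```

```bash
python3 -c "
from h import *
go([.4640,.1855,.1408],1.160+.9)
s=snapshot('side');save('side11.png',cv2.resize(s['img'][220:400,180:360],(720,720))[:600])
s=snapshot('top');save('top11.png',cv2.resize(s['img'][195:315,135:255],(600,600)))"
```

```text
t 13.28 pos [0.4652 0.1875 0.1408] ang 2.045 tilt [ 0.001  0.005 -1.   ] q [ 0.23  0.32 -0.37  0.88  0.   -0.24] F [-1.2 -0.3  1.5] M [-0.09  0.26  0.05] op 0.0192
shift [-0.   2.  -1.3] turn x -0.9
turn y,z [0.24 0.21]
```

View pics/side11.png

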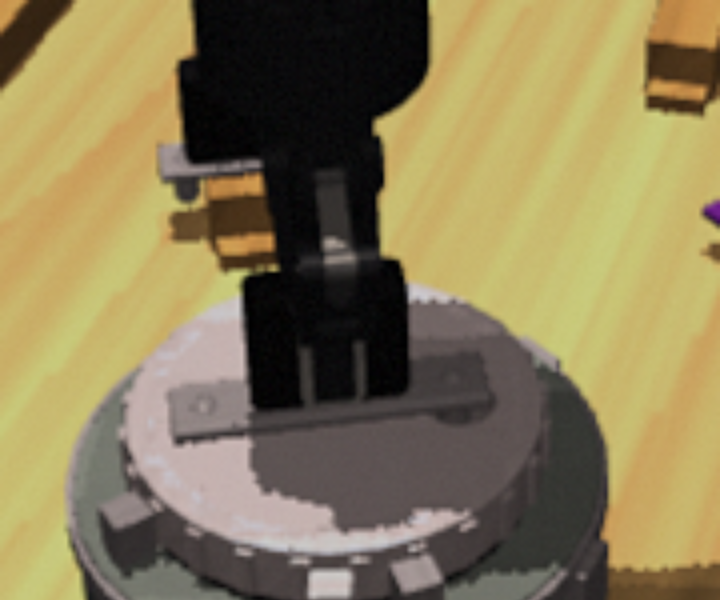

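View pics/top11.png

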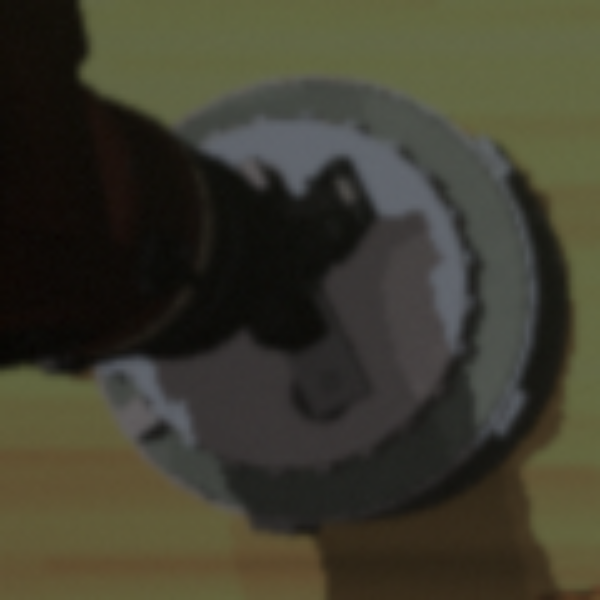

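>>> arm_command:
  rows:
    - [[-4,0.2,0.2],[0,1,-0.7],10]
    - [[-4,0,0],[0,0,0],10]
    - [[-3,0,0],[0,0,0],10]

```text
time: 13.75
tool_pos: [0.4648, 0.1877, 0.1407]
ee_rot: [0.311, -0.635, 0.309, 0.636]
ft_force: [-2.1, 0.5, 2.1]
opening: 0.0191
```

```bash
python3 -c "
from h import *
go([.4640,.1855,.1408],1.160+1.1)
s=snapshot('side');save('side12.png',cv2.resize(s['img'][340:390,230:310],(800,500)))"
```

```text
t 13.75 pos [0.4648 0.1877 0.1407] ang 2.234 tilt [ 0.     0.003 -1.   ] q [ 0.24  0.32 -0.37  0.88  0.   -0.43] F [-2.1  0.5  2.1] M [ 0.08  0.39 -0.63] op 0.0191
shift [-0.1  2.  -1.2] turn x -1.5
turn y,z [0.15 0.12]
```

View pics/side12.png

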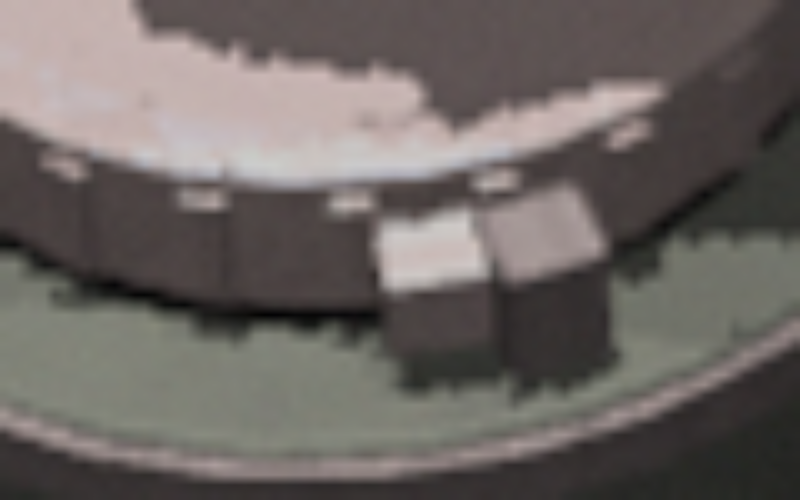

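The tab touches the lug, and the moment of −0.63 N m is above the 0.25 that turning takes. I'll push once more to confirm.

>>> arm_command:
  rows:
    - [[-2,0,0],[0,0,0],10]
    - [[-2,0,0],[0,0,0],10]

```text
time: 14.05
tool_pos: [0.4649, 0.1878, 0.1408]
ee_rot: [0.29, -0.645, 0.287, 0.646]
ft_force: [-2.4, 1.7, 3.5]
opening: 0.0196
```

```bash
python3 -c "
from h import *
go([.4640,.1855,.1408],1.160+1.1)
s=snapshot('side');save('side13.png',cv2.resize(s['img'][340:390,230:310],(800,500)))"
```

```text
t 14.05 pos [0.4649 0.1878 0.1408] ang 2.302 tilt [-0.     0.004 -1.   ] q [ 0.24  0.32 -0.37  0.88  0.   -0.5 ] F [-2.4  1.7  3.5] M [ 0.45  0.5  -2.87] op 0.0196
shift [ 0.   2.2 -1.1] turn x 2.4
turn y,z [0.19 0.17]
```

View pics/side13.png

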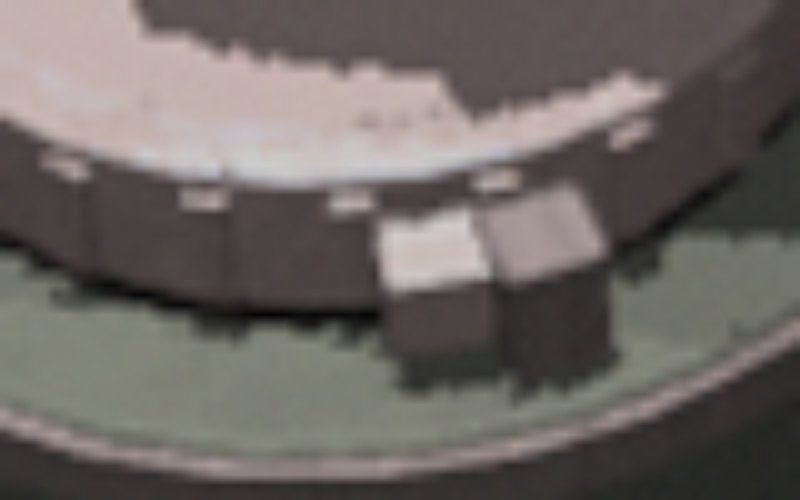

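The ring is at its hard stop: −2.9 N m and the tab no longer moves. I'll relax a little, well within the play, then open and withdraw upward.

>>> arm_command:
  rows:
    - [[2.5,0,0],[0,0,0],10]
    - [[0,0,0],[0,0,0],10]
    - [[0,0,0],[0,0,0],50]
    - [[0,0,0],[0,0,0],50]
    - [[0,0,0],[0,0,0],50]
    - [[0,0,0],[0,0,0],50]

```text
time: 14.85
tool_pos: [0.4653, 0.1875, 0.1406]
ee_rot: [0.302, -0.64, 0.299, 0.64]
ft_force: [0.6, 1.0, -0.1]
opening: 0.05
```

```bash
python3 -c "
from h import *
go([.4640,.1855,.1408],1.160+1.1)
s=snapshot('side');save('side14.png',cv2.resize(s['img'][220:400,180:360],(720,720))[:600])"
```

```text
t 14.85 pos [0.4653 0.1875 0.1406] ang 2.263 tilt [ 0.001  0.003 -1.   ] q [ 0.24  0.32 -0.37  0.88  0.   -0.46] F [ 0.6  1.  -0.1] M [ 0.   -0.01  0.02] op 0.05
shift [-0.2  2.3 -0.7] turn x 0.2
turn y,z [0.12 0.15]
```

View pics/side14.png

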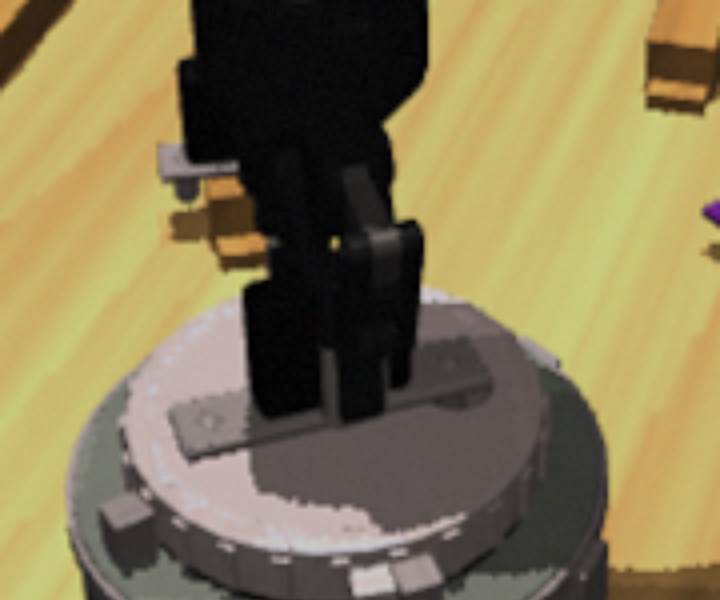

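The jaws are open and clear and the tab is on the stop (372,580). Now straight up.

>>> arm_command:
  rows:
    - [[0,0,0],[-15,0,0],50]
    - [[0,0,0],[-25,0,0],50]
    - [[0,0,0],[-40,0,0],50]
    - [[0,0,0],[-50,0,0],50]
    - [[0,0,0],[-40,0,0],50]
    - [[0,0,0],[0,0,0],50]

```text
time: 15.65
tool_pos: [0.4649, 0.1868, 0.3212]
ee_rot: [-0.302, 0.641, -0.299, -0.639]
ft_force: [0.4, 0.0, 0.0]
opening: 0.0501
```

```bash
python3 -c "
from h import *
go([.4640,.1855,.1408],1.160+1.1)
s=snapshot('side');save('side15.png',cv2.resize(s['img'][230:380,180:360],(720,600)));save('side15f.png',s['img'])"
```

```text
t 15.65 pos [0.4649 0.1868 0.3212] ang 2.264 tilt [ 0.004  0.004 -1.   ] q [ 0.23  0.21 -0.03  1.33  0.   -0.46] F [0.4 0.  0. ] M [-0.01 -0.05  0.02] op 0.0501
shift [180.4   2.5  -0.6] turn x 0.2
turn y,z [0.03 0.32]
```

View pics/side15.png

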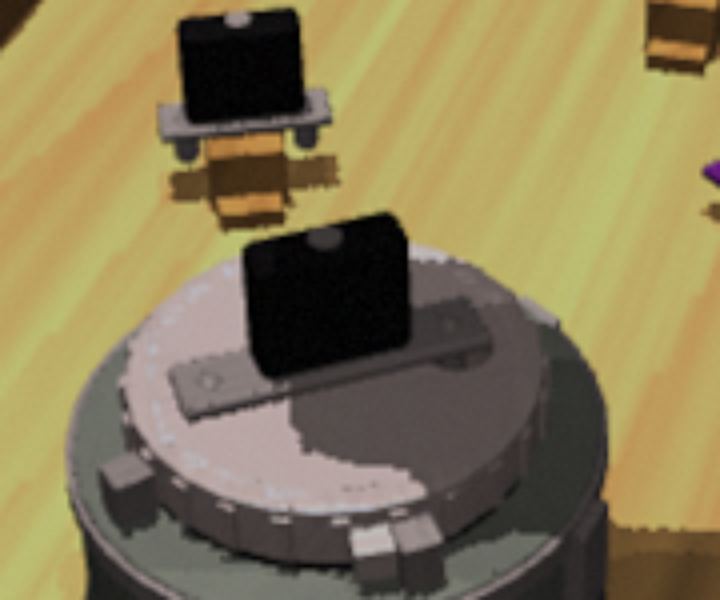

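View pics/side15f.png

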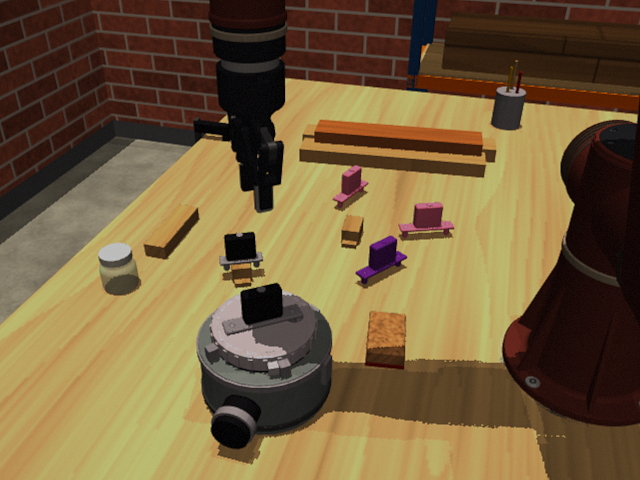

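The spanner stands seated on the ring (262,305), the tab is on the stop (280,366), the narrow spanner is untouched (241,252), and the gripper is clear.

```bash
python3 -c "
from h import *
print(sign_off())"
```

```text
the job is handed in; nothing more can be done
None
```

The dust filter's lock ring is turned fully anticlockwise, and the wide steel spanner is left standing in its holes, released. I handed the job in at about 15.7 s on the robot's clock; sign-off reports no verdict.

- **Seating:** I set both prongs into the holes before any turning. A test push gave 41.5 N at the wrist (limit 120 N) with the tool not sinking further, so I took the plate to be on the ring face. I did not measure the gap directly. My height estimates from the pictures were off by about 2–3 mm.
- **Turning:** I turned until the ring's tab met the stop lug. A further push raised the moment to about 2.9 N m and the tab did not move.
- **Release:** I eased back about 2.5°, within the play, then opened the jaws and withdrew straight up.
- **Last picture:** The spanner stands with its plate flat on the ring and the tab against the lug. The narrow spanner is still on its block, the pink and purple look-alikes have not moved, and the gripper is about 18 cm clear.

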